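# Unstack the calibration standards and set each on its own place

### The arm

A 6-joint arm with a two-finger parallel gripper is mounted at the origin on the work surface. World frame = base frame: x ahead of the robot, y to its left, z up, the work surface at z = 0. Lengths are in m, angles in rad, forces in N, time in s.
With the tool pointing down it reaches from about 0.25 to 0.775 m from the base axis. Payload 4 kg.
Tool frame: the origin (TCP) lies midway between the tips of the shut fingers; the grasp point (between the pads) lies 19 mm behind it; y points along the fingers, z is the direction in which the jaws open and shut, and the axes are right-handed (so a half turn about y gives the same grasp; the last joint's range is limited). The gripper opens to 85 mm and grips with 20 to 120 N. Pads are 22 mm wide; open, the fingers measure 114 mm over their backs; the gripper's body (76 mm by 85 mm) begins 54 mm behind the grasp point. The pads swing forward as they close: fully open they stand 13 mm farther back than shut.
Start: joints at [-1.448, 0.087, 1.371, -0, 1.684, -0.103], TCP at [0.123, -0.536, 0.231] pointing down, gripper open.
Joint ranges: [-3.1, 3.1], [-0.76, 2.03], [0.27, 2.55], [-1.08, 4.22], [0.17, 2.65], [-2.57, 2.57]. Speed limits (rad/s): [2.79, 2.79, 3.14, 3.14, 3.14, 3.14].

### API

Orientations are given as a unit quaternion [w, x, y, z].
In Python, from bench import arm, get_image, ticket, look_for, regions_of gives the robot as it stands.
- The arm moves only by the tool play_rows, never from a script. Its argument "rows" is a list of rows, each a list of 2 entries, a list of its own where there are three numbers: the shift along the tool's x, y, z in m, then the turn, a rotation vector about the tool's x, y, z in degrees. In form: [[[dx, dy, dz], [ax, ay, az]], ...]. A call has exactly 10 rows; each row is the pose to reach, as a shift and turn from the pose measured when the call began, along the tool's axes at that moment; what a row does not reach only later rows make up. A row lasts 1/10 s, in which the tool goes at most 50 mm and 8.59 degrees, less where a joint would pass 70% of its speed; a pose out of reach is approached as far as the arm can. A call with a gripper value outside its range is refused whole. "fingers" is the gripper's target within -1 to 1 (shut at 1, half-way at 0, fully open at -1), set as the call begins (left out, the last holds). The fingers move at their own pace and stop on an object; the grip force is fixed at half the most. Time passes only in rows, so rows that repeat a pose let the fingers close, or fill a call up. It gives the time, the measured TCP pose, the force and the opening at its end, in the units of the state.
- arm.read_state(): the state, without advancing time (a new reading comes with each control period).
- get_image(name): name is "side" or "top"; returns a dict with "frame" (400x640x3 uint8, red, green, blue), "fx", "fy", "cx", "cy" (pixels), "k1" (the pictures are not rectified: a ray, as slopes to the right and down, at radius r is drawn at 1 + k1 r^2 times it, then the intrinsics apply), "origin" and "attitude" of the camera in the world. Camera axes: x right, y down, z forward; pixel columns grow to the right and rows downward; lengths in m; the calibration is good to about 2 mm. A picture is of the moment at which its call begins. There is no depth.
- ticket.finish_job(): hands the job in, once; it reports no verdict.
Trained networks look in a picture, given as the dict that the camera call returned (one of the last four; its "shot" number tells which), for a name from the list of things; names that differ only in an ending like _2 or _b are one class to them, and where a whole thing is asked for, a point or a joint stands for the part that bears it (a point fixed in the world has none). Each returns a list of dicts, best first, with "conf" (0 to 1); they miss things now and then, are a little off and sometimes report something else, mostly with a low value. They report only what shows in the picture. A call takes as long as a camera call. They do not tell look-alikes from the thing itself.
- look_for(picture, query): "centre" ([x, y, z] in m, in the coordinates of the camera as it stood for that picture, good to about 4 mm: the middle of the surface that is visible of it).
- regions_of(picture, query): "pixels" (400x640 bool, what is visible of it).
The state is a dict: "time_s": time; "joint_pos": joint angles; "joint_vel": joint speeds; "joint_torque": joint torques, N m; "tool_pos": TCP position; "ee_rot": TCP orientation; "wrist_force": force on the tool from outside, world axes, zero at the start; "moment": the same for the moment, N m; "width": finger opening in m.
Only numpy, scipy, OpenCV 4.12 (cv2) and the standard library are available. Lean on these libraries where they do the work, as an engineer would, in place of code of your own. Each camera call takes 0.05 s, during which the arm holds its last target. There are 200 camera calls.

### The job

Take the two small stacks of calibration standards apart, one piece at a time and upper piece first, and set each piece down upright, without dropping it, on its own place: the steel weight centred on the pan of the small white scale, the green-faced colour tile flat in the blue tray, the brass weight in the red dish, and the amber glass block fully home in the matching cutout of the dark foam. Let go of everything at the end, and leave the two capped sample jars standing where they are.

Things in the scene. Friction and masses are not known exactly. Their poses are not given: they have to be found in the camera images.
- steel_weight_mid (a point): steel disc weight, 60 mm across, 22 mm high, 0.5 kg; point at its centre, half-way up (11 mm above its underside), z up. It stands on the table at the start, the lower piece of one stack: either the brass weight or the glass block stands centred on it.
- colour_tile_mid (a point): colour reference tile: square black block 58 x 58 x 22 mm with a green top face, 0.16 kg; point at its centre, half-way up (11 mm above its underside); x and y along its sides, z up. It lies on the table at the start, the lower piece of the other stack: the brass weight or the glass block stands centred on it.
- brass_weight_mid (a point): brass cylinder weight, 32 mm across, 30 mm high, 0.2 kg, upright; point at its centre, half-way up (15 mm above its underside), z up. At the start it stands on top of the steel weight or of the colour tile.
- glass_block_mid (a point): amber glass block, 44 mm along its x, 26 mm along its y, 30 mm high, 0.09 kg; point at its centre, half-way up (15 mm above its underside). At the start it stands on top of the steel weight or of the colour tile, at any yaw.
- scale_pan (a point): small white portable scale, fixed to the table, with a round aluminium pan 92 mm across; point at the centre of the pan's upper face, 36 mm above the table. The white body around it is 28 mm high, reaches 72 mm from the point towards its -x (the end with the dark display), 48 mm towards +x and 50 mm to either side in y. The place of the steel weight.
- blue_tray_floor (a point): shallow square blue tray with a white-edged rim, fixed, 100 x 100 mm outside, 90 x 90 mm inside, rim 9 mm above the table, floor 3 mm thick; point at the centre of its inner floor (3 mm above the table), x and y along its sides. The place of the colour tile.
- red_dish_floor (a point): shallow round red dish, fixed, 76 mm across outside, inside 64 mm across at its floor and 68 mm at its rim, rim 9 mm above the table, floor 3 mm thick; point at the centre of its inner floor (3 mm above the table). The place of the brass weight.
- foam_floor (a point): dark grey foam block, fixed, 100 mm (x) x 90 mm (y) x 20 mm high, with a rectangular cutout with a yellow floor in its middle, 50 mm along x and 32 mm along y, 14 mm deep, its upper 6 mm widened by a steep bevel to a mouth 58 x 40 mm; point at the centre of the cutout's floor (6 mm above the table). The glass block fits with 3 mm to spare on each side and then stands 16 mm out of the foam. The place of the glass block, either way round.
- jar_blue_mid (a point): bystander: brown sample jar with a blue cap, 34 mm across, 42 mm high, loose, standing on the table among the things; point at its centre, half-way up. To be left alone.
- jar_white_mid (a point): bystander: brown sample jar with a white cap, 34 mm across, 42 mm high, loose, standing on the table among the things; point at its centre, half-way up. To be left alone.
Not all that is in view belongs to the job. What is meant by the part that bears brass_weight_mid is not pink, and is the smaller of those in its own colour.

How it is judged:
At the end, for the whole second after the job is handed in: All released, at rest, upright (0.1 rad), on their places (height 4 mm): steel within 15 mm of the pan centre; tile in the blue tray (24 mm); brass in the red dish (20 mm); glass home in the cutout (8 mm, 0.3 rad). Jars within 3 cm of their start (horizontal distance between steel_weight_mid and scale_pan below 0.015 m and z of steel_weight_mid in the frame of scale_pan between 0.007 and 0.015 m and angle between each of steel_weight_mid, colour_tile_mid, brass_weight_mid, glass_block_mid's own z axis and vertical below 0.1 rad and linear speed of each of steel_weight, colour_tile, brass_weight, glass_block below 0.02 m/s and angular speed of each of steel_weight, colour_tile, brass_weight, glass_block below 0.2 rad/s and horizontal distance between colour_tile_mid and blue_tray_floor below 0.024 m and z of colour_tile_mid in the frame of blue_tray_floor between 0.007 and 0.015 m and horizontal distance between brass_weight_mid and red_dish_floor below 0.02 m and z of brass_weight_mid in the frame of red_dish_floor between 0.011 and 0.019 m and horizontal distance between glass_block_mid and foam_floor below 0.008 m and z of glass_block_mid in the frame of foam_floor between 0.011 and 0.019 m and angle between the x axis of glass_block_mid and the x axis of foam_floor, either way round below 0.3 rad and distance of each of jar_blue_mid, jar_white_mid from where it was at the start of the episode below 0.03 m); the robot touches nothing.
It fails at once if a standard is dropped: it falls freely faster than 0.8 m/s (about 3 cm) ((linear speed of steel_weight above 0.8 m/s and contact force between steel_weight and the fingers below 0.02 N) or (linear speed of colour_tile above 0.8 m/s and contact force between colour_tile and the fingers below 0.02 N) or (linear speed of brass_weight above 0.8 m/s and contact force between brass_weight and the fingers below 0.02 N) or (linear speed of glass_block above 0.8 m/s and contact force between glass_block and the fingers below 0.02 N)).
It fails at once if a standard is tipped over (more than 0.7 rad) (angle between any of steel_weight_mid, colour_tile_mid, brass_weight_mid, glass_block_mid's own z axis and vertical above 0.7 rad).
It fails at once if a lower standard is carried off (more than 4 cm) with the upper one still standing on it ((distance of steel_weight_mid from where it was at the start of the episode above 0.04 m and horizontal distance between brass_weight_mid and steel_weight_mid below 0.03 m and z of brass_weight_mid in the frame of steel_weight_mid between 0.02 and 0.029 m) or (distance of steel_weight_mid from where it was at the start of the episode above 0.04 m and horizontal distance between glass_block_mid and steel_weight_mid below 0.03 m and z of glass_block_mid in the frame of steel_weight_mid between 0.02 and 0.029 m) or (distance of colour_tile_mid from where it was at the start of the episode above 0.04 m and horizontal distance between brass_weight_mid and colour_tile_mid below 0.03 m and z of brass_weight_mid in the frame of colour_tile_mid between 0.02 and 0.029 m) or (distance of colour_tile_mid from where it was at the start of the episode above 0.04 m and horizontal distance between glass_block_mid and colour_tile_mid below 0.03 m and z of glass_block_mid in the frame of colour_tile_mid between 0.02 and 0.029 m)).
It fails at once if a sample jar is pushed more than 3 cm or knocked over (distance of any of jar_blue_mid, jar_white_mid from where it was at the start of the episode above 0.03 m or angle between any of jar_blue_mid, jar_white_mid's own z axis and vertical above 0.5 rad).
It also fails if it takes over 120 s, if anything falls off the work surface, if the arm or the gripper's body presses on something with over 40 N, if the wrist force passes 120 N, or if a joint passes its speed limit or range.

## Working session

There is one attempt and no reset: what is moved stays moved. The work goes in short steps, Python scripts to look and compute and a tool call to move; the robot and the scene stay as the last step left them, time stands still between calls to the robot, and variables do not carry over. Pictures are saved under pics/ and viewed, about 12 in all and at most 16, crops included, and the job is handed in when it is done.

Besides the shell and the picture viewer there is one more tool, called after ">>>" as name(argument=value, ...) on one line, values as JSON. play_rows: Moves the arm, as the interface text tells. Its arguments: {"type":"object","properties":{"rows":{"type":"array","items":{"type":"array"}},"fingers":{"type":"number"}},"required":["rows"]}

```bash
ls; mkdir -p pics; cat > h.py <<'E'
import numpy as np, cv2
from scipy.spatial.transform import Rotation as R
from bench import arm, get_image, ticket, look_for, regions_of
def rot(q): return R.from_quat([q[1],q[2],q[3],q[0]])
def camR(p):
    a=np.array(p["attitude"],float)
    return a if a.shape==(3,3) else rot(a).as_matrix()
def K(p): return np.array([[p["fx"],0,p["cx"]],[0,p["fy"],p["cy"]],[0,0,1.]])
def D(p): return np.array([p["k1"],0,0,0.])
def px2w(p,uv,z):
    uv=np.asarray(uv,float).reshape(-1,1,2)
    s=cv2.undistortPoints(uv,K(p),D(p)).reshape(-1,2)
    d=np.c_[s,np.ones(len(s))]@camR(p).T; o=np.array(p["origin"])
    return o+d*((z-o[2])/d[:,2])[:,None]
def w2px(p,X):
    X=(np.asarray(X,float).reshape(-1,3)-p["origin"])@camR(p)
    return cv2.projectPoints(X,np.zeros(3),np.zeros(3),K(p),D(p))[0].reshape(-1,2)
def save(p,n,box=None,s=1):
    f=p["frame"][:,:,::-1]
    if box: f=f[box[1]:box[3],box[0]:box[2]]
    cv2.imwrite("pics/"+n,cv2.resize(f,None,fx=s,fy=s,interpolation=cv2.INTER_CUBIC))
E
python3 - <<'E'
from h import *
for n in("top","side"):
    p=get_image(n); save(p,n+"0.png",None,1.25)
    print(n,p["origin"],p["attitude"],p["fx"],p["k1"])
    for q in["steel_weight_mid","colour_tile_mid","brass_weight_mid","glass_block_mid","scale_pan","blue_tray_floor","red_dish_floor","foam_floor","jar_blue_mid","jar_white_mid"]:
        for r in look_for(p,q)[:4]:
            w=camR(p)@np.array(r["centre"])+p["origin"]
            print(q,round(r["conf"],2),w.round(3),w2px(p,w)[0].round())
print(arm.read_state())
E
```

```text
pics
top [ 0.35835958 -0.0468244   0.8339236 ] [ 0.07302759 -0.68290927  0.72277657 -0.07678498] 399.7139188907984 -0.018465563844895075
steel_weight_mid 0.62 [0.625 0.196 0.027] [195. 171.]
colour_tile_mid 0.84 [ 0.465 -0.25   0.024] [413. 235.]
brass_weight_mid 0.69 [ 0.385 -0.239  0.032] [413. 275.]
brass_weight_mid 0.61 [ 0.476 -0.253  0.053] [417. 227.]
brass_weight_mid 0.55 [ 0.479 -0.347  0.039] [462. 224.]
glass_block_mid 0.91 [0.642 0.208 0.051] [186. 160.]
glass_block_mid 0.51 [ 0.549 -0.111  0.044] [343. 196.]
scale_pan 0.64 [0.434 0.224 0.035] [179. 263.]
blue_tray_floor 0.89 [ 0.631 -0.186  0.007] [374. 162.]
red_dish_floor 0.89 [0.443 0.016 0.008] [284. 254.]
foam_floor 0.92 [ 0.634 -0.007  0.021] [291. 163.]
jar_blue_mid 0.73 [0.559 0.114 0.043] [232. 198.]
jar_white_mid 0.77 [ 0.552 -0.111  0.042] [343. 195.]
jar_white_mid 0.26 [0.445 0.02  0.01 ] [282. 253.]
side [ 0.4390198  -0.80122257  0.66765783] [-0.42783732  0.90241332 -0.04262124  0.02808655] 407.35671828536186 -0.004368948887567766
steel_weight_mid 0.57 [0.629 0.188 0.017] [346. 156.]
colour_tile_mid 0.68 [ 0
[... 631 characters left out ...]
551 -0.128  0.034] [334. 227.]
{'time_s': 1.1, 'joint_pos': array([-1.44810875e+00,  8.72068805e-02,  1.37069901e+00,  1.85959974e-05,
        1.68360237e+00, -1.03090465e-01]), 'joint_vel': array([ 0.00065811,  0.00113466,  0.00033766,  0.00148088, -0.0002864 ,
       -0.00029213]), 'joint_torque': array([-2.66158031e-04, -3.51735270e+01, -3.13467872e+01, -2.36831002e-04,
        5.34669489e-04,  7.71573013e-06]), 'tool_pos': array([ 0.12313416, -0.53605643,  0.23133762]), 'ee_rot': array([-0.07966271,  0.07964907, -0.70257605,  0.70263559]), 'wrist_force': array([-0.65757793,  0.38729632, -0.47979554]), 'moment': array([-0.00433977,  0.0073085 , -0.02701195]), 'width': 0.08549329172889121}
```

View pics/top0.png

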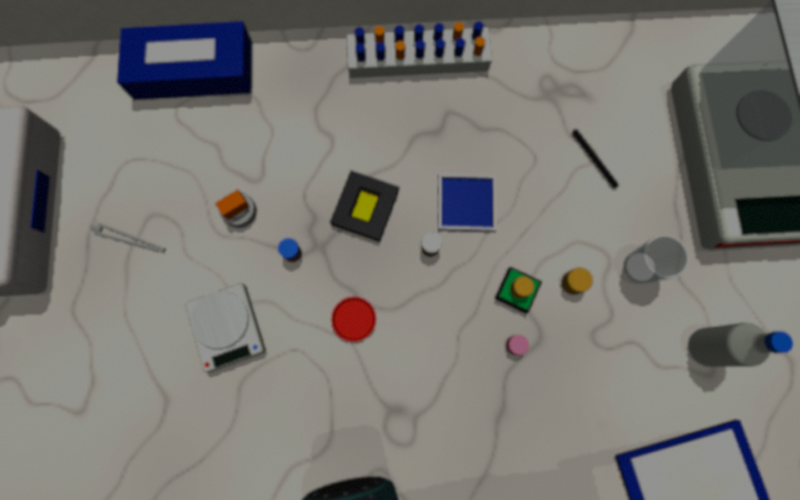

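View pics/side0.png

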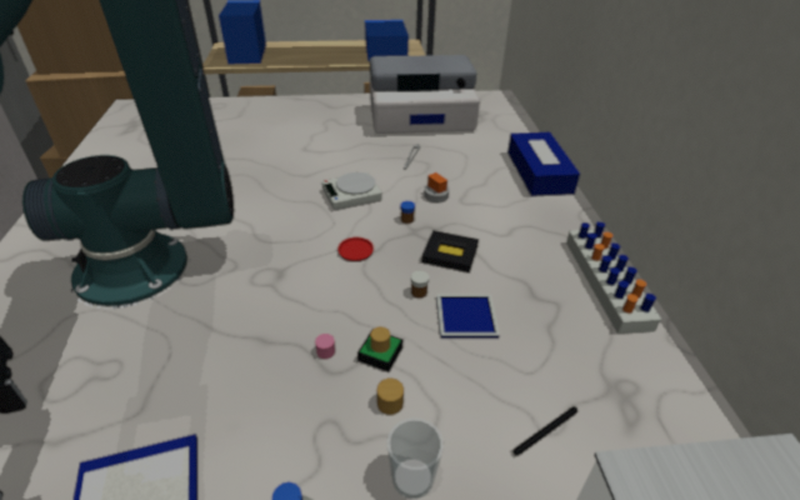

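Candidates for the brass weight (top picture, 640x400 px): the one on the tile (417,228), a wider brass one standing free (462,224), and a pink one (413,275). By the description it is the one on the tile. The glass block sits on the steel weight at (186,160). Next I'll measure and take one close crop.

```bash
cat >> h.py <<'E'
from scipy.optimize import minimize
def verts(kind,a,b,h):
    if kind=="c":
        t=np.linspace(0,2*np.pi,48,endpoint=False); q=np.c_[a/2*np.cos(t),a/2*np.sin(t)]
    else: q=np.array([[a,b],[-a,b],[-a,-b],[a,-b]])/2
    return np.r_[np.c_[q,0*q[:,:1]],np.c_[q,0*q[:,:1]+h]]
def hullmask(p,V,x):
    c,s=np.cos(x[2]),np.sin(x[2])
    W=V@np.array([[c,s,0],[-s,c,0],[0,0,1]])+[x[0],x[1],0]
    m=np.zeros((400,640),np.uint8); hu=cv2.convexHull(w2px(p,W).astype(np.float32))
    cv2.fillConvexPoly(m,np.round(hu*16).astype(np.int32),255,cv2.LINE_AA,4); return m/255.
def fit(pm,V,z0,x0,yaws=(0,)):
    V=V+[0,0,z0]; best=None
    def f(x): return sum(1-np.minimum(hullmask(p,V,x),m).sum()/np.maximum(hullmask(p,V,x),m).sum() for p,m in pm)
    for y in yaws:
        s=np.array([[0,0,0],[.02,0,0],[0,.02,0],[0,0,.4]])+[x0[0],x0[1],y]
        r=minimize(f,s[0],method="Nelder-Mead",options=dict(initial_simplex=s,xatol=1e-4,fatol=1e-5))
        if best is None or r.fun<best.fun: best=r
    return best.x.round(4),round(best.fun/len(pm),3)
def mask(p,q,near):
    """network region whose centroid is nearest to the wanted pixel"""
    L=[r["pixels"] for r in regions_of(p,q)]
    return min(L,key=lambda m:np.hypot(*(np.argwhere(m).mean(0)[::-1]-near))).astype(float) if L else None
def go(x,y,z,jaw=None):
    """shift and turn (tool axes) to TCP xyz, jaw axis at yaw jaw (deg, mod 180), tool down"""
    s=arm.read_state(); Rt=rot(s["ee_rot"]); zx=Rt.as_matrix()[:,2]
    cur=np.degrees(np.arctan2(zx[1],zx[0]))
    if jaw is None: jaw=cur
    d=(jaw-cur+90)%180-90; t=np.radians(cur+d)
    Y=np.array([0,0,-1.]);Z=np.array([np.cos(t),np.sin(t),0]);X=np.cross(Y,Z)
    T=R.from_matrix(np.c_[X,Y,Z])
    print("shift",(Rt.inv().apply(np.array([x,y,z])-s["tool_pos"])).round(4),"turn",np.degrees((Rt.inv()*T).as_rotvec()).round(1),"pos",s["tool_pos"].round(4),"jaw",cur.round(1),"j6",s["joint_pos"][5].round(2))
E
cat > m.py <<'E'
from h import *
P=get_image("top");S=get_image("side")
Y=np.radians([0,30,60,90,120,150])
for q,V,z,x0,yaws,both in[
 ("brass_weight_mid",verts("c",.032,0,.030),.022,(.472,-.258),(0,),1),
 ("glass_block_mid",verts("r",.044,.026,.030),.022,(.64,.203),Y,1),
 ("colour_tile_mid",verts("r",.058,.058,.022),0,(.466,-.26),Y[:3],0),
 ("scale_pan",verts("r",.12,.10,.028),0,(.434,.21),Y,1),
 ("blue_tray_floor",verts("r",.1,.1,.009),0,(.631,-.188),Y[:3],1),
 ("red_dish_floor",verts("c",.076,0,.009),0,(.443,.017),(0,),1),
 ("foam_floor",verts("r",.1,.09,.020),0,(.634,-.012),Y,1),
 ("jar_blue_mid",verts("c",.034,0,.042),0,(.558,.109),(0,),1),
 ("jar_white_mid",verts("c",.034,0,.042),0,(.552,-.12),(0,),1)]:
    pm=[]
    for p in(P,S):
        m=mask(p,q,w2px(p,[*x0,z+.01])[0])
        if m is not None: pm.append((p,m)); print(q,"px",int(m.sum()),fit([(p,m)],V,z,x0,yaws))
    if len(pm)==2: print("   both",fit(pm,V,z,x0,yaws))
f=P["frame"]; hsv=cv2.cvtColor(f,cv2.COLOR_RGB2HSV)
y=cv2.inRange(hsv,(22,120,90),(35,255,255)); y[:, :250]=0;y[:,330:]=0;y[200:]=0
n,l,st,c=cv2.connectedComponentsWithStats(y); i=1+st[1:,4].argmax()
print("yellow",c[i],px2w(P,c[i],.006),cv2.minAreaRect(np.argwhere(l==i)[:,::-1].astype(np.float32)))
save(P,"crop1.png",(380,190,500,300),6)
E
python3 m.py
```

```text
brass_weight_mid px 257 (array([ 0.4733, -0.2559,  0.1564]), np.float64(0.146))
brass_weight_mid px 292 (array([ 0.4718, -0.2564,  0.4102]), np.float64(0.165))
   both (array([ 0.4728, -0.2564,  0.1535]), np.float64(0.159))
glass_block_mid px 407 (array([0.6403, 0.2129, 2.1314]), np.float64(0.1))
glass_block_mid px 216 (array([ 0.641 ,  0.2102, -1.1874]), np.float64(0.147))
   both (array([0.6407, 0.2126, 2.0666]), np.float64(0.131))
colour_tile_mid px 610 (array([ 0.4736, -0.2563,  1.0351]), np.float64(0.367))
colour_tile_mid px 590 (array([ 0.4718, -0.2563,  1.1225]), np.float64(0.385))
   both (array([ 0.4727, -0.2559,  1.0658]), np.float64(0.378))
scale_pan px 3068 (array([0.4387, 0.2272, 0.2987]), np.float64(0.094))
scale_pan px 1031 (array([0.4371, 0.2338, 0.203 ]), np.float64(0.144))
   both (array([0.4384, 0.2317, 0.2692]), np.float64(0.126))
blue_tray_floor px 2057 (array([ 0.6341, -0.1851,  1.4878]), np.float64(0.073))
blue_tray_floor px 1505 (array([ 0.6311, -0.1865,  1.4497]), np.float64(0.13))
   both (array([ 0.6336, -0.1849, -0.0985]), np.float64(0.103))
red_dish_floor
[... 315 characters left out ...]
0086,  2.7762]), np.float64(0.08))
   both (array([ 0.6347, -0.0079,  2.7518]), np.float64(0.065))
jar_blue_mid px 250 (array([0.5615, 0.1193, 0.1992]), np.float64(0.272))
jar_blue_mid px 178 (array([0.5565, 0.1199, 0.0695]), np.float64(0.31))
   both (array([0.5595, 0.1201, 0.0551]), np.float64(0.292))
jar_white_mid px 248 (array([ 0.5569, -0.115 ,  0.2292]), np.float64(0.226))
jar_white_mid px 267 (array([ 0.5544, -0.1137, -0.125 ]), np.float64(0.239))
   both (array([ 0.5552, -0.1154,  0.0231]), np.float64(0.236))
yellow [291.51779935 164.64401294] [[ 0.63532335 -0.00760181  0.006     ]] ((291.5479431152344, 164.7054901123047), (14.396061897277832, 21.535572052001953), 20.556045532226562)
```

View crop.

View pics/crop1.png

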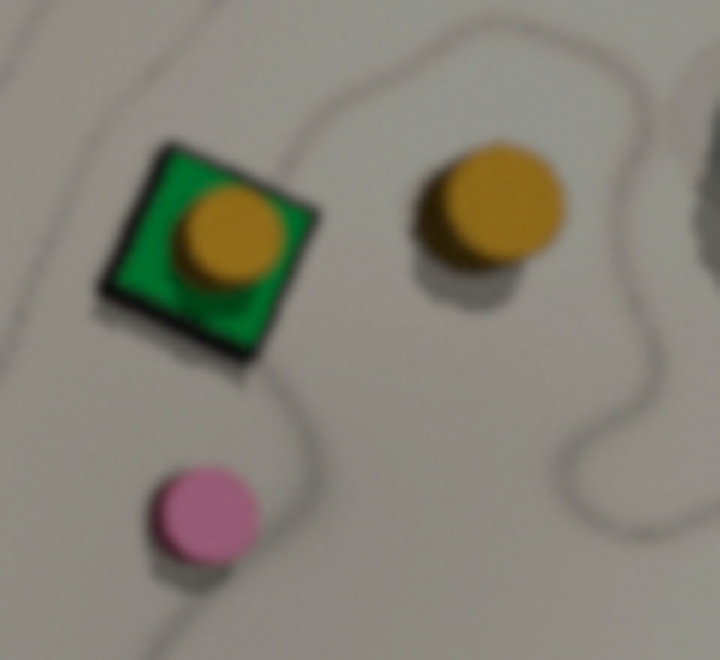

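```bash
python3 - <<'E'
from h import *
go(.4728,-.2563,.15,60); go(.4728,-.2563,.15,150)
E
```

```text
shift [-0.4034  0.0813 -0.1944] turn [-0.  42.9 -0. ] pos [ 0.1231 -0.536   0.2313] jaw -77.1 j6 -0.1
shift [-0.4034  0.0813 -0.1944] turn [ -0.  -47.1   0. ] pos [ 0.1231 -0.536   0.2313] jaw -77.1 j6 -0.1
```

The crop shows the brass on the tile at (417,229). It is clearly smaller than the free brass one at (464,224), and the pink one is at (414,276), so the choice holds. Reaching now.

>>> play_rows(rows=[[[-0.403, 0.08, -0.194], [0, 42.9, 0]], [[-0.403, 0.08, -0.194], [0, 42.9, 0]], [[-0.403, 0.08, -0.194], [0, 42.9, 0]], [[-0.403, 0.08, -0.194], [0, 42.9, 0]], [[-0.403, 0.08, -0.194], [0, 42.9, 0]], [[-0.403, 0.08, -0.194], [0, 42.9, 0]], [[-0.403, 0.08, -0.194], [0, 42.9, 0]], [[-0.403, 0.08, -0.194], [0, 42.9, 0]], [[-0.403, 0.08, -0.194], [0, 42.9, 0]], [[-0.403, 0.08, -0.194], [0, 42.9, 0]]], fingers=-1)

```text
time_s: 3.1
tool_pos: [0.4746, -0.2536, 0.1504]
ee_rot: [-0.182, 0.181, 0.684, -0.683]
wrist_force: [0.5, -0.3, 1.1]
width: 0.0854
```

```bash
python3 - <<'E'
from h import *
go(.4728,-.2563,.032,60)
E
```

```text
shift [0.0002 0.1184 0.0034] turn [0.1 0.2 0. ] pos [ 0.4746 -0.2536  0.1504] jaw -119.8 j6 1.49
```

>>> play_rows(rows=[[[0, 0.02, 0.003], [0, 0.2, 0]], [[0, 0.05, 0.003], [0, 0.2, 0]], [[0, 0.08, 0.003], [0, 0.2, 0]], [[0, 0.1, 0.003], [0, 0.2, 0]], [[0, 0.11, 0.003], [0, 0.2, 0]], [[0, 0.118, 0.003], [0, 0.2, 0]], [[0, 0.118, 0.003], [0, 0.2, 0]], [[0, 0.118, 0.003], [0, 0.2, 0]], [[0, 0.118, 0.003], [0, 0.2, 0]], [[0, 0.118, 0.003], [0, 0.2, 0]]])

```text
time_s: 4.1
tool_pos: [0.4738, -0.2566, 0.0336]
ee_rot: [-0.182, 0.183, 0.683, -0.683]
wrist_force: [-0.2, -0.5, -0.3]
width: 0.0852
```

>>> play_rows(rows=[[[0, 0, 0], [0, 0, 0]], [[0, 0, 0], [0, 0, 0]], [[0, 0, 0], [0, 0, 0]], [[0, 0, 0], [0, 0, 0]], [[0, 0, 0], [0, 0, 0]], [[0, 0, 0], [0, 0, 0]], [[0, 0, 0], [0, 0, 0]], [[0, 0, 0], [0, 0, 0]], [[0, 0, 0], [0, 0, 0]], [[0, 0, 0], [0, 0, 0]]], fingers=1)

```text
time_s: 5.1
tool_pos: [0.4741, -0.2568, 0.034]
ee_rot: [-0.182, 0.184, 0.683, -0.683]
wrist_force: [0.5, -0.2, 3.3]
width: 0.0288
```

```bash
python3 - <<'E'
from h import *
s=arm.read_state();print(s["tool_pos"],s["width"],s["wrist_force"])
go(.442,.0202,.13);go(.442,.0202,.13,100);
E
```

```text
[ 0.47407021 -0.25675646  0.03396809] 0.028835055487213275 [ 0.51262938 -0.23457919  3.34135556]
shift [ 0.1659 -0.0962 -0.224 ] turn [ 0.1 -0.  -0.1] pos [ 0.4741 -0.2568  0.034 ] jaw -120.0 j6 1.49
shift [ 0.1659 -0.0962 -0.224 ] turn [  0.  -40.   -0.2] pos [ 0.4741 -0.2568  0.034 ] jaw -120.0 j6 1.49
```

>>> play_rows(rows=[[[0, -0.01, 0], [0, 0, 0]], [[0, -0.03, 0], [0, 0, 0]], [[0, -0.06, 0], [0, 0, 0]], [[0.02, -0.096, -0.03], [0, 0, 0]], [[0.048, -0.096, -0.065], [0, 0, 0]], [[0.077, -0.096, -0.104], [0, 0, 0]], [[0.106, -0.096, -0.143], [0, 0, 0]], [[0.133, -0.096, -0.18], [0, 0, 0]], [[0.155, -0.096, -0.21], [0, 0, 0]], [[0.166, -0.096, -0.224], [0, 0, 0]]])

```text
time_s: 6.1
tool_pos: [0.4402, 0.0232, 0.1292]
ee_rot: [-0.182, 0.182, 0.684, -0.683]
wrist_force: [0.3, -0.9, -2.4]
width: 0.0288
```

```bash
python3 - <<'E'
from h import *
s=arm.read_state();print(s["tool_pos"],s["width"],s["wrist_force"])
P=get_image("top");S=get_image("side")
save(S,"s1.png",(200,100,400,260),4)
go(.442,.0202,.0155)
E
```

```text
[0.44019447 0.02319997 0.12918149] 0.028752966659408973 [ 0.26527265 -0.94011385 -2.3686657 ]
shift [-0.0024  0.1137  0.0014] turn [ 0. -0. -0.] pos [0.4405 0.0225 0.1292] jaw -119.7 j6 2.01
```

View pics/s1.png

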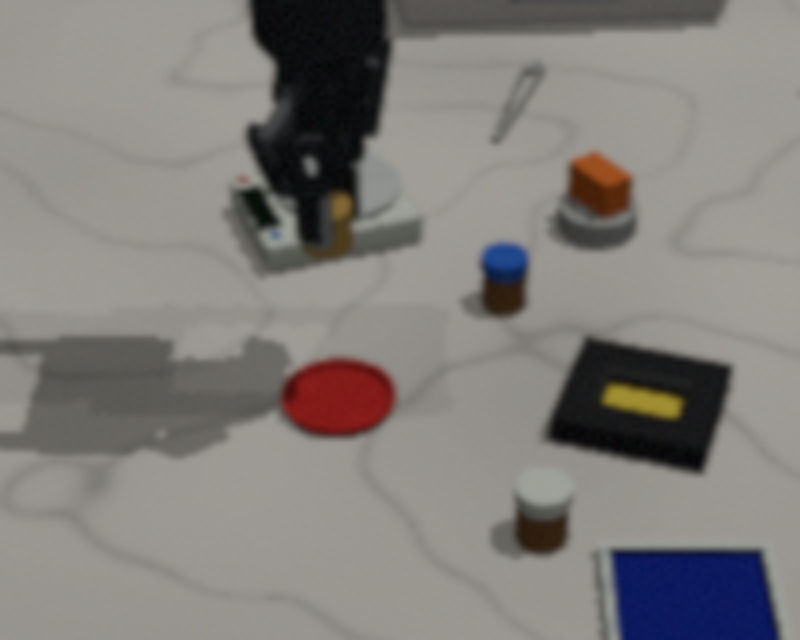

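The brass weight is held upright above the dish; the dish is at about (285,199) full-frame. Lowering it now.

>>> play_rows(rows=[[[-0.002, 0.03, 0.001], [0, 0, 0]], [[-0.002, 0.06, 0.001], [0, 0, 0]], [[-0.002, 0.085, 0.001], [0, 0, 0]], [[-0.002, 0.1, 0.001], [0, 0, 0]], [[-0.002, 0.107, 0.001], [0, 0, 0]], [[-0.002, 0.11, 0.001], [0, 0, 0]], [[-0.002, 0.112, 0.001], [0, 0, 0]], [[-0.002, 0.114, 0.001], [0, 0, 0]], [[-0.002, 0.114, 0.001], [0, 0, 0]], [[-0.002, 0.114, 0.001], [0, 0, 0]]])

```text
time_s: 7.2
tool_pos: [0.4423, 0.0207, 0.0158]
ee_rot: [-0.181, 0.182, 0.684, -0.683]
wrist_force: [0.3, -0.1, -1.2]
width: 0.0288
```

```bash
python3 - <<'E'
from h import *
s=arm.read_state();print(s["tool_pos"],s["width"],s["wrist_force"])
go(.442,.0202,.0155)
E
```

```text
[0.44225179 0.02068074 0.01579431] 0.028769765990705038 [ 0.25690844 -0.07207369 -1.24120257]
shift [-0.      0.0003  0.0005] turn [ 0.1 -0.  -0.1] pos [0.4423 0.0207 0.0158] jaw -119.7 j6 2.01
```

>>> play_rows(rows=[[[0, 0.0008, 0], [0, 0, 0]], [[0, 0.0008, 0], [0, 0, 0]], [[0, 0.0008, 0], [0, 0, 0]], [[0, 0.0008, 0], [0, 0, 0]], [[0, 0.0008, 0], [0, 0, 0]], [[0, 0.0008, 0], [0, 0, 0]], [[0, 0.0008, 0], [0, 0, 0]], [[0, 0.0008, 0], [0, 0, 0]], [[0, 0.0008, 0], [0, 0, 0]], [[0, 0.0008, 0], [0, 0, 0]]])

```text
time_s: 8.2
tool_pos: [0.4423, 0.0207, 0.015]
ee_rot: [-0.181, 0.182, 0.684, -0.683]
wrist_force: [0.0, -0.3, -1.2]
width: 0.0289
```

>>> play_rows(rows=[[[0, 0, 0], [0, 0, 0]], [[0, 0, 0], [0, 0, 0]], [[0, 0, 0], [0, 0, 0]], [[0, 0, 0], [0, 0, 0]], [[0, 0, 0], [0, 0, 0]], [[0, 0, 0], [0, 0, 0]], [[0, 0, 0], [0, 0, 0]], [[0, -0.01, 0], [0, 0, 0]], [[0, -0.03, 0], [0, 0, 0]], [[0, -0.06, 0], [0, 0, 0]]], fingers=-1)

```text
time_s: 9.2
tool_pos: [0.4407, 0.0208, 0.0746]
ee_rot: [-0.182, 0.18, 0.684, -0.683]
wrist_force: [-1.2, -0.3, 0.1]
width: 0.085
```

```bash
python3 - <<'E'
from h import *
s=arm.read_state();print(s["tool_pos"],s["width"],s["wrist_force"])
for j in(29,119): go(.6406,.2124,.15,j)
E
```

```text
[0.44071533 0.02075699 0.07460322] 0.08503244192572669 [-1.16761166 -0.2593601   0.1489568 ]
shift [-0.0784 -0.0757 -0.2655] turn [-0.1 31.3  0.1] pos [0.4407 0.0208 0.0746] jaw -119.7 j6 2.01
shift [-0.0784 -0.0757 -0.2655] turn [  0.1 -58.7   0.1] pos [0.4407 0.0208 0.0746] jaw -119.7 j6 2.01
```

>>> play_rows(rows=[[[0, -0.04, -0.01], [0, -8, 0]], [[-0.01, -0.076, -0.035], [0, -16, 0]], [[-0.02, -0.076, -0.07], [0, -24, 0]], [[-0.03, -0.076, -0.105], [0, -32, 0]], [[-0.042, -0.076, -0.14], [0, -40, 0]], [[-0.052, -0.076, -0.175], [0, -48, 0]], [[-0.062, -0.076, -0.21], [0, -56, 0]], [[-0.072, -0.076, -0.24], [0, -64, 0]], [[-0.078, -0.076, -0.26], [0, -72, 0]], [[-0.078, -0.076, -0.265], [0, -80, 0]]])

```text
time_s: 10.2
tool_pos: [0.6413, 0.2139, 0.1502]
ee_rot: [0.302, -0.303, 0.64, -0.638]
wrist_force: [-0.3, -0.4, -0.6]
width: 0.0855
```

```bash
python3 - <<'E'
from h import *
go(.6406,.2124,.10,31)
p=get_image("top"); m=mask(p,"red_dish_floor",(284,254))
print(look_for(p,"brass_weight_mid"))
b=mask(p,"brass_weight_mid",(284,254)); print(fit([(p,b)],verts("c",.032,0,.03),.003,(.442,.02)))
save(p,"t2.png",(140,110,340,290),4)
m=mask(p,"glass_block_mid",(186,160)); print(m.sum(),fit([(p,m)],verts("r",.044,.026,.03),.022,(.64,.21),(2.1,)))
E
```

```text
shift [0.0016 0.0502 0.0005] turn [  0.1 -70.3  -0.1] pos [0.6413 0.2139 0.1502] jaw -39.3 j6 0.92
[{'centre': [0.2924, 0.0328, 0.8082], 'conf': 0.9}, {'centre': [0.1933, 0.1345, 0.7922], 'conf': 0.8}, {'centre': [-0.0764, 0.0872, 0.7978], 'conf': 0.76}]
(array([0.4416, 0.0219, 0.0698]), np.float64(0.364))
390.0 (array([0.6413, 0.2129, 2.1756]), np.float64(0.128))
```

View pics/t2.png

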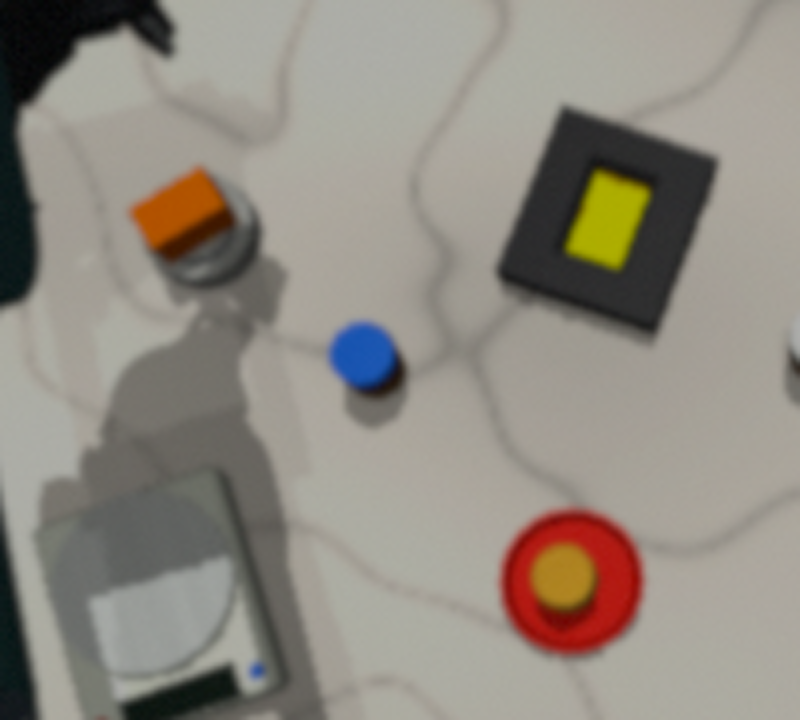

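The brass weight stands in the middle of the dish at (282,253), the glass is at (186,163), and the jar hasn't moved. Turning the jaw to 31°.

>>> play_rows(rows=[[[0.001, 0.005, 0], [0, -8, 0]], [[0.001, 0.01, 0], [0, -16, 0]], [[0.001, 0.015, 0], [0, -24, 0]], [[0.001, 0.02, 0], [0, -32, 0]], [[0.001, 0.025, 0], [0, -40, 0]], [[0.001, 0.03, 0], [0, -48, 0]], [[0.001, 0.035, 0], [0, -56, 0]], [[0.001, 0.04, 0], [0, -64, 0]], [[0.001, 0.04, 0], [0, -70.3, 0]], [[0.001, 0.04, 0], [0, -70.3, 0]]])

```text
time_s: 11.45
tool_pos: [0.6387, 0.2104, 0.111]
ee_rot: [-0.613, 0.614, -0.353, 0.351]
wrist_force: [0.7, -0.1, 0.6]
width: 0.0856
```

```bash
python3 - <<'E'
from h import *
go(.6408,.2126,.038,31)
E
```

```text
shift [-0.0007  0.073   0.0031] turn [ 0.1 -0.7 -0.1] pos [0.6387 0.2104 0.111 ] jaw 30.3 j6 -0.3
```

>>> play_rows(rows=[[[-0.001, 0.015, 0.003], [0, -0.7, 0]], [[-0.001, 0.035, 0.003], [0, -0.7, 0]], [[-0.001, 0.055, 0.003], [0, -0.7, 0]], [[-0.001, 0.067, 0.003], [0, -0.7, 0]], [[-0.001, 0.073, 0.003], [0, -0.7, 0]], [[-0.001, 0.073, 0.003], [0, -0.7, 0]], [[-0.001, 0.073, 0.003], [0, -0.7, 0]], [[-0.001, 0.073, 0.003], [0, -0.7, 0]], [[-0.001, 0.073, 0.003], [0, -0.7, 0]], [[-0.001, 0.073, 0.003], [0, -0.7, 0]]])

```text
time_s: 12.45
tool_pos: [0.641, 0.2129, 0.0389]
ee_rot: [0.615, -0.615, 0.349, -0.348]
wrist_force: [0.5, 0.2, -0.2]
width: 0.0854
```

>>> play_rows(rows=[[[0, 0, 0], [0, 0, 0]], [[0, 0, 0], [0, 0, 0]], [[0, 0, 0], [0, 0, 0]], [[0, 0, 0], [0, 0, 0]], [[0, 0, 0], [0, 0, 0]], [[0, 0, 0], [0, 0, 0]], [[0, 0, 0], [0, 0, 0]], [[0, 0, 0], [0, 0, 0]], [[0, 0, 0], [0, 0, 0]], [[0, 0, 0], [0, 0, 0]]], fingers=1)

```text
time_s: 13.45
tool_pos: [0.6412, 0.213, 0.0391]
ee_rot: [0.616, -0.615, 0.349, -0.348]
wrist_force: [0.1, 0.9, 2.8]
width: 0.0242
```

```bash
python3 - <<'E'
from h import *
s=arm.read_state();print(s["tool_pos"],s["width"],s["wrist_force"])
go(.635,-.0079,.12,67.7)
E
```

```text
[0.6412084  0.21295376 0.03906782] 0.024237399482943713 [0.12560613 0.85938196 2.8211831 ]
shift [ 0.1861 -0.0812 -0.119 ] turn [ -0.  -36.7  -0.1] pos [0.6412 0.213  0.0391] jaw 31.0 j6 -0.3
```

>>> play_rows(rows=[[[0, -0.01, 0], [0, 0, 0]], [[0, -0.03, 0], [0, 0, 0]], [[0, -0.06, 0], [0, -4, 0]], [[0.02, -0.081, -0.013], [0, -10, 0]], [[0.05, -0.081, -0.032], [0, -16, 0]], [[0.085, -0.081, -0.054], [0, -22, 0]], [[0.12, -0.081, -0.077], [0, -28, 0]], [[0.15, -0.081, -0.096], [0, -34, 0]], [[0.175, -0.081, -0.112], [0, -36.7, 0]], [[0.186, -0.081, -0.119], [0, -36.7, 0]]])

```text
time_s: 14.45
tool_pos: [0.6345, -0.0106, 0.1199]
ee_rot: [0.694, -0.693, 0.138, -0.138]
wrist_force: [0.4, 0.7, -0.1]
width: 0.0248
```

```bash
python3 - <<'E'
from h import *
s=arm.read_state();print(s["tool_pos"],s["width"],s["wrist_force"])
P=get_image("top");S=get_image("side")
z=s["tool_pos"][2]-.0165; x0=s["tool_pos"][:2]
for p in(P,S):
  m=mask(p,"glass_block_mid",w2px(p,[*x0,z+.015])[0])
  if m is not None: print(m.sum(),fit([(p,m)],verts("r",.044,.026,.03),z,x0,(2.75,)))
save(S,"s3.png",(290,120,450,240),5)
go(.635,-.0079,.05,67.7)
E
```

```text
[ 0.63449466 -0.01060718  0.11988997] 0.024788503779956013 [ 0.40895549  0.71463019 -0.14973932]
90.0 (array([ 0.6467, -0.0038,  3.3163]), np.float64(0.797))
266.0 (array([ 0.6318, -0.0165,  3.1966]), np.float64(0.346))
shift [ 0.0006  0.0698 -0.0011] turn [-0.1 -0.  -0.1] pos [ 0.635  -0.0068  0.1198] jaw 67.7 j6 -1.28
```

View pics/s3.png

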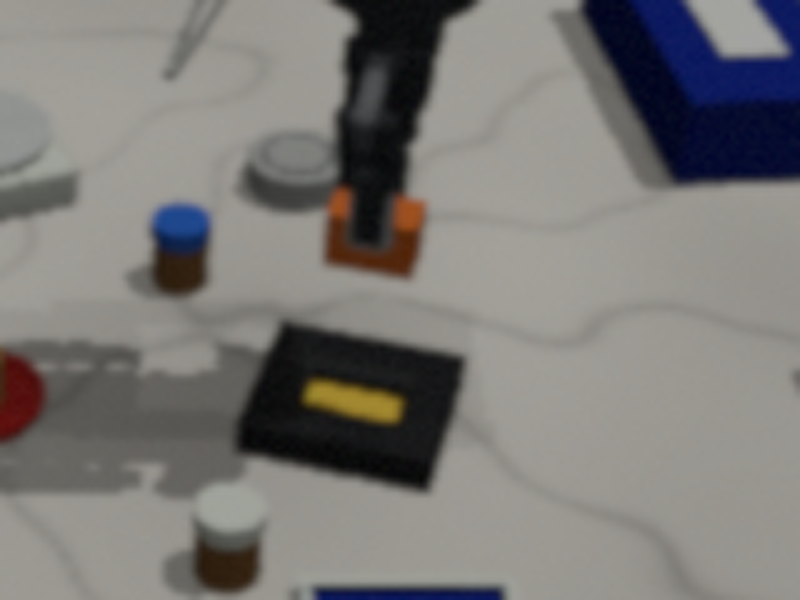

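The glass is held level above the cutout and nearly parallel to the foam edges (foam cutout at about (361,200) full-frame). Going down to a hover for a check.

>>> play_rows(rows=[[[0.001, 0.02, -0.001], [0, 0, 0]], [[0.001, 0.045, -0.001], [0, 0, 0]], [[0.001, 0.062, -0.001], [0, 0, 0]], [[0.001, 0.07, -0.001], [0, 0, 0]], [[0.001, 0.072, -0.001], [0, 0, 0]], [[0.001, 0.072, -0.001], [0, 0, 0]], [[0.001, 0.072, -0.001], [0, 0, 0]], [[0.001, 0.072, -0.001], [0, 0, 0]], [[0.001, 0.072, -0.001], [0, 0, 0]], [[0.001, 0.072, -0.001], [0, 0, 0]]])

```text
time_s: 15.65
tool_pos: [0.6357, -0.008, 0.0484]
ee_rot: [0.694, -0.693, 0.137, -0.137]
wrist_force: [0.4, 0.3, -0.7]
width: 0.0246
```

```bash
python3 - <<'E'
from h import *
S=get_image("side");s=arm.read_state()
z=s["tool_pos"][2]-.017; x=s["tool_pos"]
hsv=cv2.cvtColor(S["frame"],cv2.COLOR_RGB2HSV)
m=cv2.inRange(hsv,(3,130,60),(18,255,255))>0
pr=w2px(S,[*x[:2],z+.015])[0]; yy,xx=np.mgrid[:400,:640]; m&=(abs(xx-pr[0])<25)&(abs(yy-pr[1])<25)
h=cv2.convexHull(np.argwhere(m)[:,::-1].astype(np.int32)); mm=np.zeros((400,640),np.uint8); cv2.fillConvexPoly(mm,h,1)
V=verts("r",.044,.026,.03)
for yaw0 in(2.6,2.75,2.9): print(fit([(S,mm.astype(float))],V,z,x[:2],(yaw0,)))
print("expected",x,1-np.minimum(mm,hullmask(S,V+[0,0,z],[x[0],x[1],2.752])).sum()/np.maximum(mm,hullmask(S,V+[0,0,z],[x[0],x[1],2.752])).sum())
go(.635,-.0079,.0225,67.7)
save(S,"s4.png",(310,150,410,230),8)
E
```

```text
(array([ 0.636 , -0.0104,  2.9001]), np.float64(0.142))
(array([ 0.6364, -0.0106,  2.889 ]), np.float64(0.141))
(array([ 0.6362, -0.0105,  2.9177]), np.float64(0.141))
expected [ 0.63558415 -0.00800923  0.04823142] 0.1784369222341421
shift [-0.0006  0.0257 -0.0002] turn [-0.1 -0.1 -0.1] pos [ 0.6356 -0.008   0.0482] jaw 67.6 j6 -1.28
```

View pics/s4.png

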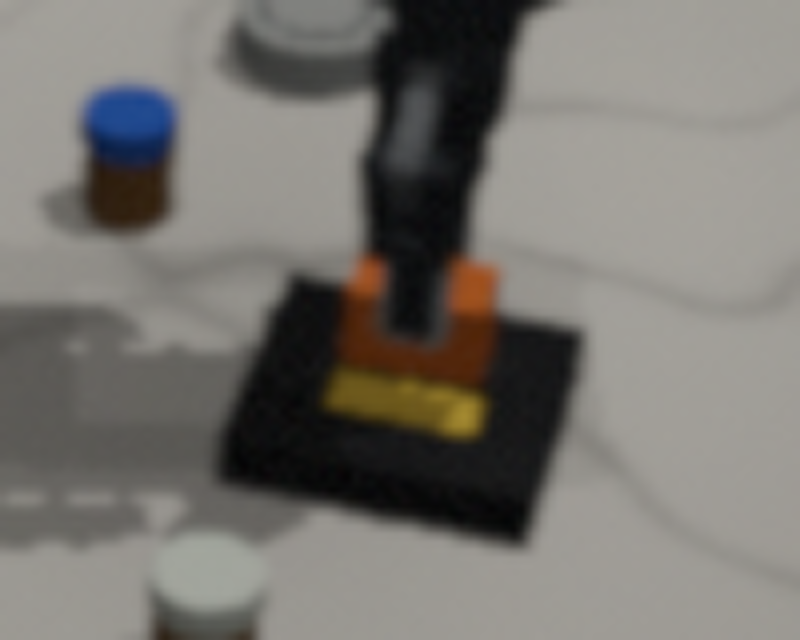

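Against the cutout (slope 0.23) the block (0.16) is about 4–5° too far anticlockwise and about 1.5 mm off. I'll correct both while lowering slowly.

>>> play_rows(rows=[[[-0.0015, 0, 0.0005], [0, 4.5, 0]], [[-0.0015, 0.003, 0.0005], [0, 4.5, 0]], [[-0.0015, 0.006, 0.0005], [0, 4.5, 0]], [[-0.0015, 0.009, 0.0005], [0, 4.5, 0]], [[-0.0015, 0.012, 0.0005], [0, 4.5, 0]], [[-0.0015, 0.015, 0.0005], [0, 4.5, 0]], [[-0.0015, 0.018, 0.0005], [0, 4.5, 0]], [[-0.0015, 0.02, 0.0005], [0, 4.5, 0]], [[-0.0015, 0.021, 0.0005], [0, 4.5, 0]], [[-0.0015, 0.021, 0.0005], [0, 4.5, 0]]])

```text
time_s: 16.7
tool_pos: [0.6343, -0.0069, 0.027]
ee_rot: [0.689, -0.687, 0.164, -0.164]
wrist_force: [0.4, 1.0, -0.9]
width: 0.0243
```

>>> play_rows(rows=[[[0, 0.001, 0], [0, 0, 0]], [[0, 0.002, 0], [0, 0, 0]], [[0, 0.003, 0], [0, 0, 0]], [[0, 0.0035, 0], [0, 0, 0]], [[0, 0.004, 0], [0, 0, 0]], [[0, 0.004, 0], [0, 0, 0]], [[0, 0.004, 0], [0, 0, 0]], [[0, 0.004, 0], [0, 0, 0]], [[0, 0.004, 0], [0, 0, 0]], [[0, 0.004, 0], [0, 0, 0]]])

```text
time_s: 17.7
tool_pos: [0.6343, -0.0069, 0.0231]
ee_rot: [0.689, -0.687, 0.164, -0.164]
wrist_force: [0.6, 0.6, -0.1]
width: 0.0245
```

```bash
python3 - <<'E'
from h import *
S=get_image("side");s=arm.read_state();print(s["tool_pos"],s["wrist_force"],s["moment"],s["width"])
save(S,"s5.png",(310,150,410,230),8)
E
```

```text
[ 0.63433631 -0.00689288  0.02309578] [-0.84018718 -0.03819768  0.51791017] [-0.02957225  0.04647906  0.00847267] 0.024200456917033607
```

View pics/s5.png

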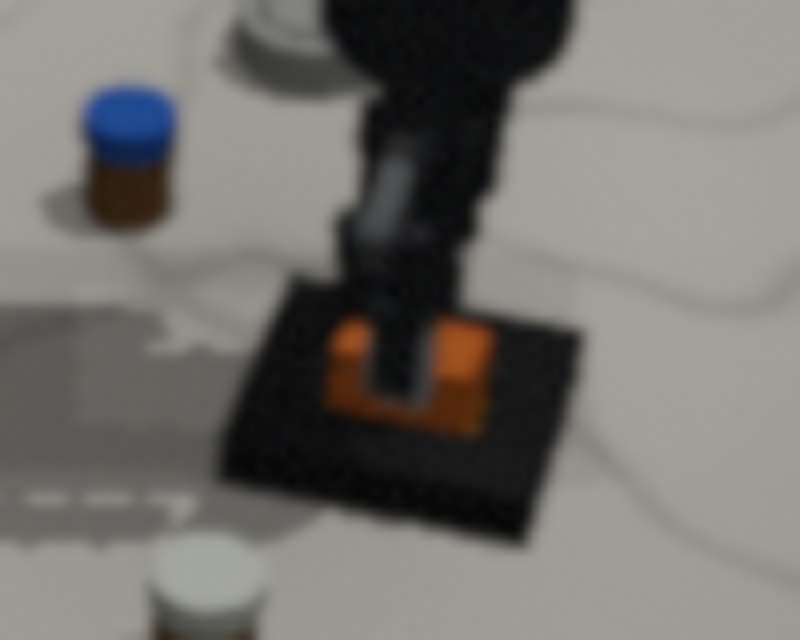

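The glass is sunk in the cutout at (361,196) with no contact load. Releasing.

>>> play_rows(rows=[[[0, 0, 0], [0, 0, 0]], [[0, 0, 0], [0, 0, 0]], [[0, 0, 0], [0, 0, 0]], [[0, 0, 0], [0, 0, 0]], [[0, 0, 0], [0, 0, 0]], [[0, 0, 0], [0, 0, 0]], [[0, 0, 0], [0, 0, 0]], [[0, -0.02, 0], [0, 0, 0]], [[0, -0.06, 0], [0, 0, 0]], [[0, -0.1, 0], [0, 0, 0]]], fingers=-1)

```text
time_s: 18.75
tool_pos: [0.6335, -0.0071, 0.1229]
ee_rot: [0.688, -0.687, 0.166, -0.163]
wrist_force: [0.5, -0.9, 1.0]
width: 0.0852
```

```bash
cat > st.py <<'E'
from h import *
P=get_image("top");S=get_image("side")
V=verts("c",.06,0,.022)
pm=[]
for p in(P,S):
    m=mask(p,"steel_weight_mid",w2px(p,[.64,.21,.01])[0])
    if m is not None and m.sum()>100: pm.append((p,m)); print("steel",m.sum(),fit([(p,m)],V,0,(.64,.212)))
V=verts("r",.058,.058,.022)
for p in(P,S):
    m=mask(p,"colour_tile_mid",w2px(p,[.473,-.256,.01])[0])
    if m is not None: print("tile",m.sum(),fit([(p,m)],V,0,(.473,-.256),(1.05,)))
V=verts("r",.044,.026,.03)
for p in(P,S):
    m=mask(p,"glass_block_mid",w2px(p,[.635,-.007,.02])[0])
    if m is not None: print("glass",m.sum(),fit([(p,m)],V+0,.006,(.635,-.007),(2.75,)))
go(.641,.2125,.10)
go(.473,-.2563,.10,150);go(.473,-.2563,.10,60)
save(P,"t6.png",(130,130,330,310),4)
E
python3 st.py
```

```text
steel 201.0 (array([0.6423, 0.2156, 0.0951]), np.float64(0.736))
steel 236.0 (array([0.6352, 0.2122, 0.2527]), np.float64(0.306))
tile 857.0 (array([ 0.4728, -0.2559,  1.0104]), np.float64(0.107))
tile 862.0 (array([ 0.4718, -0.2564,  1.1209]), np.float64(0.103))
glass 220.0 (array([ 6.3570e-01, -2.4000e-03,  2.8788e+00]), np.float64(0.31))
shift [-0.092   0.0212  0.1994] turn [-0.   0.  -0.3] pos [ 0.6331 -0.007   0.1207] jaw 63.2 j6 -1.2
shift [-0.0302  0.0207 -0.2947] turn [ -0.2 -86.8  -0.2] pos [ 0.6331 -0.007   0.1207] jaw 63.2 j6 -1.2
shift [-0.0302  0.0207 -0.2947] turn [-0.   3.2 -0.3] pos [ 0.6331 -0.007   0.1207] jaw 63.2 j6 -1.2
```

View pics/t6.png

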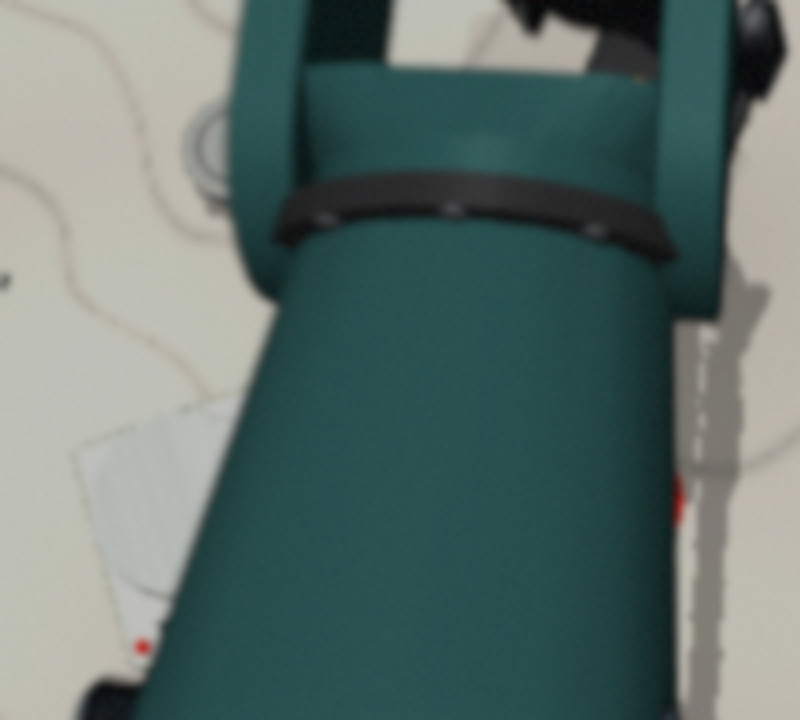

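The arm hides the steel weight from above, so the tile goes next; its fit is tight (0.473, -0.256, about 61°).

>>> play_rows(rows=[[[-0.003, 0, -0.02], [0, 2.5, 0]], [[-0.007, 0, -0.06], [0, 2.5, 0]], [[-0.011, 0, -0.1], [0, 2.5, 0]], [[-0.015, 0, -0.145], [0, 2.5, 0]], [[-0.02, 0, -0.19], [0, 2.5, 0]], [[-0.024, 0.005, -0.235], [0, 2.5, 0]], [[-0.028, 0.015, -0.27], [0, 2.5, 0]], [[-0.03, 0.03, -0.29], [0, 2.5, 0]], [[-0.03, 0.05, -0.295], [0, 2.5, 0]], [[-0.03, 0.06, -0.295], [0, 2.5, 0]]])

```text
time_s: 20.15
tool_pos: [0.4705, -0.2563, 0.0575]
ee_rot: [0.685, -0.683, 0.184, -0.176]
wrist_force: [-0.3, 0.7, -0.5]
width: 0.0853
```

```bash
python3 - <<'E'
from h import *
P=get_image("top")
go(.4728,-.2562,.005,60.7)
m=mask(P,"steel_weight_mid",w2px(P,[.64,.21,.01])[0]); print("steel",m.sum(),fit([(P,m)],verts("c",.06,0,.022),0,(.64,.212)))
m=mask(P,"scale_pan",w2px(P,[.44,.23,.036])[0]); print("scale body",m.sum(),fit([(P,m)],verts("r",.12,.10,.028),0,(.438,.23),(.28,)))
m=mask(P,"glass_block_mid",w2px(P,[.635,-.007,.03])[0]); print("glass",m.sum(),fit([(P,m)],verts("r",.044,.026,.016),.020,(.635,-.007),(2.75,)))
m=mask(P,"brass_weight_mid",w2px(P,[.442,.02,.03])[0]); print("brass",m.sum(),fit([(P,m)],verts("c",.032,0,.03),.003,(.442,.02)))
save(P,"t7.png",(130,130,330,310),4)
E
```

```text
shift [0.0033 0.0513 0.0003] turn [-0.1 -0.1 -0.7] pos [ 0.4703 -0.2552  0.0563] jaw 60.6 j6 -1.66
steel 699.0 (array([0.6408, 0.2123, 0.1817]), np.float64(0.086))
scale body 3051.0 (array([0.4408, 0.2273, 0.3057]), np.float64(0.099))
glass 305.0 (array([ 0.6337, -0.0071,  2.6806]), np.float64(0.122))
brass 197.0 (array([ 0.4428,  0.0212, -0.0475]), np.float64(0.236))
```

View pics/t7.png

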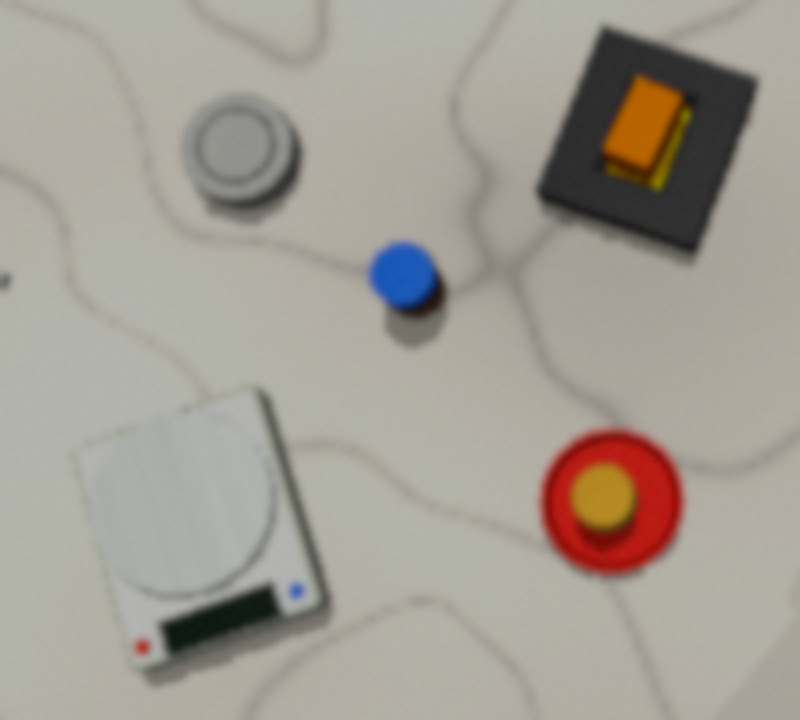

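Glass sits in the cutout, brass is centred in the dish, and the steel weight at (190,167) and the pan at about (176,256) are now in plain view. Grasping the tile.

>>> play_rows(rows=[[[0.003, 0.01, 0], [0, 0, -0.7]], [[0.003, 0.02, 0], [0, 0, -0.7]], [[0.003, 0.03, 0], [0, 0, -0.7]], [[0.003, 0.04, 0], [0, 0, -0.7]], [[0.003, 0.047, 0], [0, 0, -0.7]], [[0.003, 0.051, 0], [0, 0, -0.7]], [[0.003, 0.051, 0], [0, 0, -0.7]], [[0.003, 0.051, 0], [0, 0, -0.7]], [[0.003, 0.051, 0], [0, 0, -0.7]], [[0.003, 0.051, 0], [0, 0, -0.7]]])

```text
time_s: 21.4
tool_pos: [0.4763, -0.2578, 0.0108]
ee_rot: [-0.683, 0.685, -0.176, 0.182]
wrist_force: [0.3, -0.1, 0.6]
width: 0.0852
```

>>> play_rows(rows=[[[0, 0, 0], [0, 0, 0]], [[0, 0, 0], [0, 0, 0]], [[0, 0, 0], [0, 0, 0]], [[0, 0, 0], [0, 0, 0]], [[0, 0, 0], [0, 0, 0]], [[0, 0, 0], [0, 0, 0]], [[0, 0, 0], [0, 0, 0]], [[0, 0, 0], [0, 0, 0]], [[0, 0, 0], [0, 0, 0]], [[0, 0, 0], [0, 0, 0]]], fingers=1)

```text
time_s: 22.4
tool_pos: [0.477, -0.2582, 0.0117]
ee_rot: [-0.683, 0.685, -0.175, 0.182]
wrist_force: [1.0, 0.6, 6.5]
width: 0.056
```

```bash
python3 - <<'E'
from h import *
s=arm.read_state();print(s["tool_pos"],s["width"],s["wrist_force"])
go(.6336,-.185,.12,84)
p=get_image("top");print("pan",px2w(p,[176.2,255.7],.036))
E
```

```text
[ 0.47697989 -0.25818717  0.0117486 ] 0.05595189155547824 [1.00531866 0.60569242 6.54673442]
shift [ 0.102  -0.1072  0.1404] turn [  0.1 -23.3   0.6] pos [ 0.477  -0.2582  0.0117] jaw 60.7 j6 -1.66
pan [[0.44837657 0.22917709 0.036     ]]
```

The grip is too high (TCP at 11.7 mm). Opening and regripping about 7 mm lower.

>>> play_rows(rows=[[[0, 0, 0], [0, 0, 0]], [[0, 0, 0], [0, 0, 0]], [[0, 0, 0], [0, 0, 0]], [[0, 0, 0], [0, 0, 0]], [[0, 0, 0], [0, 0, 0]], [[-0.003, 0.004, 0], [0, 0, 0.6]], [[-0.003, 0.007, 0], [0, 0, 0.6]], [[-0.003, 0.007, 0], [0, 0, 0.6]], [[-0.003, 0.007, 0], [0, 0, 0.6]], [[-0.003, 0.007, 0], [0, 0, 0.6]]], fingers=-1)

```text
time_s: 23.45
tool_pos: [0.4745, -0.2568, 0.0048]
ee_rot: [-0.684, 0.684, -0.179, 0.179]
wrist_force: [1.3, -0.2, -0.2]
width: 0.0853
```

>>> play_rows(rows=[[[0, 0, 0], [0, 0, 0]], [[0, 0, 0], [0, 0, 0]], [[0, 0, 0], [0, 0, 0]], [[0, 0, 0], [0, 0, 0]], [[0, 0, 0], [0, 0, 0]], [[0, 0, 0], [0, 0, 0]], [[0, 0, 0], [0, 0, 0]], [[0, 0, 0], [0, 0, 0]], [[0, 0, 0], [0, 0, 0]], [[0, 0, 0], [0, 0, 0]]], fingers=1)

```text
time_s: 24.45
tool_pos: [0.475, -0.2571, 0.0054]
ee_rot: [-0.684, 0.684, -0.178, 0.179]
wrist_force: [0.3, 0.1, 5.0]
width: 0.0564
```

```bash
python3 - <<'E'
from h import *
s=arm.read_state();print(s["tool_pos"],s["width"],s["wrist_force"])
go(.6336,-.185,.12,84)
E
```

```text
[ 0.47496018 -0.25713393  0.00536122] 0.056369719261474965 [0.2748835  0.06743452 5.03698848]
shift [ 0.1033 -0.1145  0.1405] turn [  0.  -23.3   0.1] pos [ 0.475  -0.2571  0.0054] jaw 60.7 j6 -1.66
```

>>> play_rows(rows=[[[0, -0.01, 0], [0, 0, 0]], [[0, -0.03, 0], [0, 0, 0]], [[0, -0.06, 0], [0, -3, 0]], [[0.015, -0.09, 0.02], [0, -7, 0]], [[0.035, -0.105, 0.048], [0, -11, 0]], [[0.058, -0.105, 0.078], [0, -15, 0]], [[0.08, -0.105, 0.108], [0, -19, 0]], [[0.096, -0.105, 0.13], [0, -23.3, 0]], [[0.103, -0.105, 0.14], [0, -23.3, 0]], [[0.103, -0.1, 0.14], [0, -23.3, 0]]])

```text
time_s: 25.45
tool_pos: [0.6339, -0.1845, 0.1051]
ee_rot: [-0.706, 0.706, -0.036, 0.037]
wrist_force: [-0.4, -0.4, -1.3]
width: 0.0566
```

```bash
python3 - <<'E'
from h import *
S=get_image("side")
s=arm.read_state();print(s["tool_pos"],s["width"],s["wrist_force"])
go(.6336,-.185,.0085,84)
save(S,"s8.png",(300,160,460,280),5)
E
```

```text
[ 0.63211046 -0.18500694  0.10350711] 0.05621051012131732 [-0.17420584  0.44641973 -2.20761684]
shift [0.0017 0.095  0.0002] turn [ 0.  -0.  -0.1] pos [ 0.6321 -0.185   0.1035] jaw 84.0 j6 -1.84
```

View pics/s8.png

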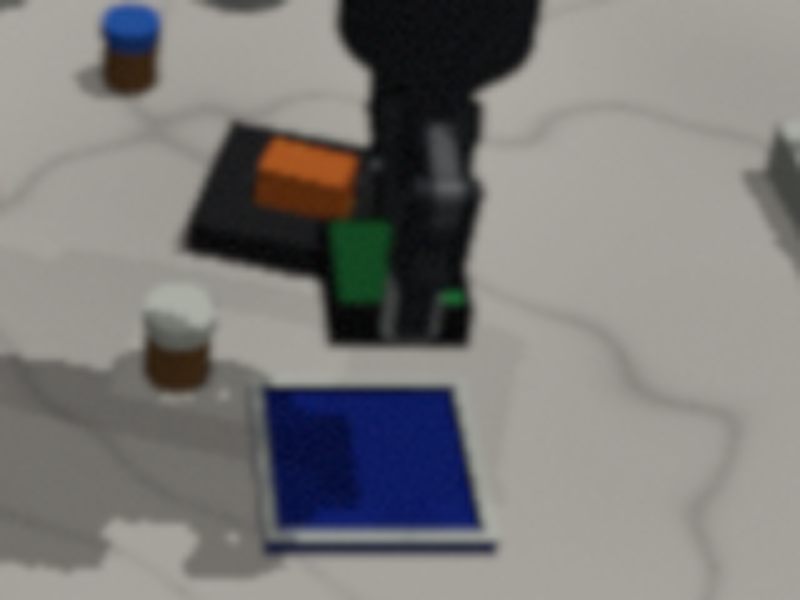

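The tile is held level above the tray at about (374,254) full-frame, roughly 4 mm toward -x of the fingers, so I'll shift by that. The fingers will only open part-way at first, to clear the rim.

>>> play_rows(rows=[[[0.005, 0.03, 0], [0, 0, 0]], [[0.005, 0.055, 0], [0, 0, 0]], [[0.005, 0.072, 0], [0, 0, 0]], [[0.005, 0.08, 0], [0, 0, 0]], [[0.005, 0.085, 0], [0, 0, 0]], [[0.005, 0.088, 0], [0, 0, 0]], [[0.005, 0.09, 0], [0, 0, 0]], [[0.005, 0.092, 0], [0, 0, 0]], [[0.005, 0.093, 0], [0, 0, 0]], [[0.005, 0.093, 0], [0, 0, 0]]])

```text
time_s: 26.5
tool_pos: [0.6371, -0.1856, 0.0108]
ee_rot: [-0.706, 0.706, -0.038, 0.036]
wrist_force: [-0.3, 1.0, -1.2]
width: 0.0566
```

```bash
python3 - <<'E'
from h import *
s=arm.read_state();print(s["tool_pos"],s["width"],s["wrist_force"])
E
```

```text
[ 0.63705028 -0.18558577  0.01080931] 0.05659428521810207 [-0.27732002  1.01251177 -1.18944308]
```

>>> play_rows(rows=[[[0, 0.001, 0], [0, 0, 0]], [[0, 0.002, 0], [0, 0, 0]], [[0, 0.0025, 0], [0, 0, 0]], [[0, 0.0025, 0], [0, 0, 0]], [[0, 0.0025, 0], [0, 0, 0]], [[0, 0.0025, 0], [0, 0, 0]], [[0, 0.0025, 0], [0, 0, 0]], [[0, 0.0025, 0], [0, 0, 0]], [[0, 0.0025, 0], [0, 0, 0]], [[0, 0.0025, 0], [0, 0, 0]]])

```text
time_s: 27.5
tool_pos: [0.6371, -0.1855, 0.0085]
ee_rot: [-0.706, 0.706, -0.038, 0.036]
wrist_force: [-0.5, -0.1, 1.1]
width: 0.0563
```

>>> play_rows(rows=[[[0, 0, 0], [0, 0, 0]], [[0, 0, 0], [0, 0, 0]], [[0, 0, 0], [0, 0, 0]], [[0, 0, 0], [0, 0, 0]], [[0, 0, 0], [0, 0, 0]], [[0, 0, 0], [0, 0, 0]], [[0, -0.003, 0], [0, 0, 0]], [[0, -0.01, 0], [0, 0, 0]], [[0, -0.03, 0], [0, 0, 0]], [[0, -0.06, 0], [0, 0, 0]]], fingers=-0.55)

```text
time_s: 28.5
tool_pos: [0.6357, -0.185, 0.0671]
ee_rot: [0.706, -0.706, 0.039, -0.035]
wrist_force: [-0.7, 0.2, 0.2]
width: 0.0657
```

```bash
python3 - <<'E'
from h import *
s=arm.read_state();print(s["tool_pos"],s["width"],s["wrist_force"])
for j in (84,120,150,0,30): go(.6408,.2123,.12,j)
E
```

```text
[ 0.63574463 -0.18497956  0.0671171 ] 0.06571058903773837 [-0.68044169  0.24427185  0.21017214]
shift [-0.0369 -0.0525  0.3956] turn [-0.  -0.  -0.3] pos [ 0.6357 -0.185   0.0671] jaw 84.0 j6 -1.83
shift [-0.0369 -0.0525  0.3956] turn [ -0.1 -36.   -0.3] pos [ 0.6357 -0.185   0.0671] jaw 84.0 j6 -1.83
shift [-0.0369 -0.0525  0.3956] turn [ -0.2 -66.   -0.3] pos [ 0.6357 -0.185   0.0671] jaw 84.0 j6 -1.83
shift [-0.0369 -0.0525  0.3956] turn [ 0.2 84.  -0.3] pos [ 0.6357 -0.185   0.0671] jaw 84.0 j6 -1.83
shift [-0.0369 -0.0525  0.3956] turn [ 0.1 54.  -0.3] pos [ 0.6357 -0.185   0.0671] jaw 84.0 j6 -1.83
```

>>> play_rows(rows=[[[0, -0.03, 0.01], [0, 0, 0]], [[-0.004, -0.053, 0.045], [0, 0, 0]], [[-0.009, -0.053, 0.094], [0, 0, 0]], [[-0.013, -0.053, 0.143], [0, 0, 0]], [[-0.018, -0.053, 0.192], [0, 0, 0]], [[-0.022, -0.053, 0.241], [0, 0, 0]], [[-0.027, -0.053, 0.29], [0, 0, 0]], [[-0.031, -0.053, 0.335], [0, 0, 0]], [[-0.035, -0.053, 0.375], [0, 0, 0]], [[-0.037, -0.053, 0.395], [0, 0, 0]]], fingers=-1)

```text
time_s: 29.5
tool_pos: [0.6402, 0.2155, 0.1213]
ee_rot: [0.707, -0.705, 0.038, -0.034]
wrist_force: [0.4, 0.4, 0.0]
width: 0.0852
```

```bash
python3 - <<'E'
from h import *
P=get_image("top")
m=mask(P,"colour_tile_mid",w2px(P,[.633,-.185,.02])[0]); print("tile",m.sum(),fit([(P,m)],verts("r",.058,.058,.022),.003,(.633,-.185),(1.47,)))
go(.6408,.2123,.005)
E
```

```text
tile 674.0 (array([ 0.633, -0.185,  1.47 ]), np.float64(1.0))
shift [ 0.0013  0.116  -0.0023] turn [-0.1  0.  -0.3] pos [0.6403 0.2146 0.121 ] jaw 84.2 j6 -1.23
```

>>> play_rows(rows=[[[0.001, 0.02, -0.002], [0, 0, -0.3]], [[0.001, 0.045, -0.002], [0, 0, -0.3]], [[0.001, 0.07, -0.002], [0, 0, -0.3]], [[0.001, 0.09, -0.002], [0, 0, -0.3]], [[0.001, 0.105, -0.002], [0, 0, -0.3]], [[0.001, 0.113, -0.002], [0, 0, -0.3]], [[0.001, 0.117, -0.002], [0, 0, -0.3]], [[0.001, 0.117, -0.002], [0, 0, -0.3]], [[0.001, 0.117, -0.002], [0, 0, -0.3]], [[0.001, 0.117, -0.002], [0, 0, -0.3]]])

```text
time_s: 30.6
tool_pos: [0.6413, 0.2129, 0.0054]
ee_rot: [0.707, -0.706, 0.035, -0.036]
wrist_force: [0.5, 0.3, 0.3]
width: 0.0852
```

>>> play_rows(rows=[[[0, 0, 0], [0, 0, 0]], [[0, 0, 0], [0, 0, 0]], [[0, 0, 0], [0, 0, 0]], [[0, 0, 0], [0, 0, 0]], [[0, 0, 0], [0, 0, 0]], [[0, 0, 0], [0, 0, 0]], [[0, 0, 0], [0, 0, 0]], [[0, 0, 0], [0, 0, 0]], [[0, 0, 0], [0, 0, 0]], [[0, 0, 0], [0, 0, 0]]], fingers=1)

```text
time_s: 31.6
tool_pos: [0.6423, 0.2125, 0.0073]
ee_rot: [0.707, -0.706, 0.034, -0.037]
wrist_force: [-1.1, -1.6, 5.4]
width: 0.0564
```

```bash
python3 - <<'E'
from h import *
s=arm.read_state();print(s["tool_pos"],s["width"],s["wrist_force"])
go(.449,.229,.12)
E
```

```text
[0.64234129 0.21253311 0.00726206] 0.05644123850903159 [-1.07143758 -1.62022022  5.41101291]
shift [-0.1935 -0.1137 -0.0029] turn [-0.1 -0.   0.3] pos [0.6423 0.2125 0.0073] jaw 84.2 j6 -1.23
```

The width reads a bit small for a 60 mm disc, so I'll test with a small lift.

>>> play_rows(rows=[[[0, -0.002, 0], [0, 0, 0]], [[0, -0.004, 0], [0, 0, 0]], [[0, -0.006, 0], [0, 0, 0]], [[0, -0.008, 0], [0, 0, 0]], [[0, -0.01, 0], [0, 0, 0]], [[0, -0.01, 0], [0, 0, 0]], [[0, -0.01, 0], [0, 0, 0]], [[0, -0.01, 0], [0, 0, 0]], [[0, -0.01, 0], [0, 0, 0]], [[0, -0.01, 0], [0, 0, 0]]])

```text
time_s: 32.6
tool_pos: [0.6422, 0.2125, 0.0172]
ee_rot: [0.707, -0.706, 0.034, -0.037]
wrist_force: [-0.0, 0.2, -4.6]
width: 0.0567
```

```bash
python3 - <<'E'
from h import *
s=arm.read_state();print(s["tool_pos"],s["width"],s["wrist_force"],s["moment"])
S=get_image("side"); save(S,"s9.png",(300,110,400,185),8)
go(.449,.229,.12)
E
```

```text
[0.64222138 0.21250105 0.01717189] 0.05666743937449996 [-2.38722425e-04  1.97748450e-01 -4.58080108e+00] [ 0.03079682 -0.02969177  0.01521622]
shift [-0.1934 -0.1037 -0.0029] turn [-0.1 -0.   0.3] pos [0.6422 0.2125 0.0172] jaw 84.2 j6 -1.23
```

View pics/s9.png

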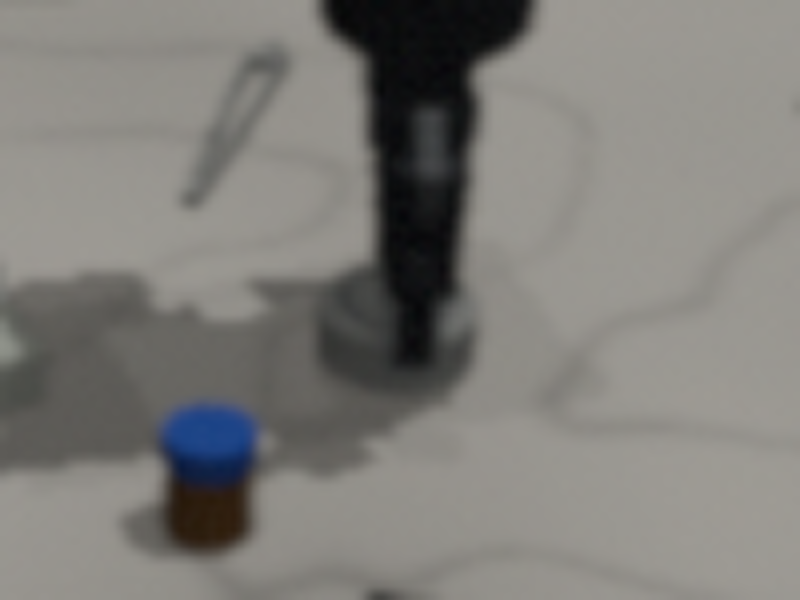

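The full 4.6 N is carried and the disc is level, with the jar undisturbed at (326,169) full-frame. Moving over the pan.

>>> play_rows(rows=[[[0, -0.03, 0], [0, 0, 0]], [[0, -0.07, 0], [0, 0, 0]], [[-0.01, -0.1, 0], [0, 0, 0]], [[-0.035, -0.104, -0.001], [0, 0, 0]], [[-0.07, -0.104, -0.002], [0, 0, 0]], [[-0.11, -0.104, -0.002], [0, 0, 0]], [[-0.15, -0.104, -0.002], [0, 0, 0]], [[-0.18, -0.104, -0.002], [0, 0, 0]], [[-0.193, -0.104, -0.002], [0, 0, 0]], [[-0.193, -0.104, -0.002], [0, 0, 0]]])

```text
time_s: 33.65
tool_pos: [0.4483, 0.2301, 0.1207]
ee_rot: [0.707, -0.706, 0.033, -0.037]
wrist_force: [0.3, 1.2, -5.4]
width: 0.0567
```

```bash
python3 - <<'E'
from h import *
s=arm.read_state();print(s["tool_pos"],s["width"],s["wrist_force"])
go(.4495,.230,.0455)
P=get_image("top")
m=mask(P,"colour_tile_mid",w2px(P,[.633,-.185,.02])[0])
if m is not None: print("tile",m.sum(),np.argwhere(m).mean(0)[::-1],w2px(P,[.633,-.185,.02]),fit([(P,m)],verts("r",.058,.058,.022),.003,(.633,-.185),(1.47,)))
E
```

```text
[0.44832999 0.2300987  0.12069426] 0.05670204755275968 [ 0.3138641   1.19278963 -5.37360221]
shift [ 0.0008  0.0752 -0.0001] turn [-0.1 -0.   0.3] pos [0.4483 0.2301 0.1207] jaw 84.3 j6 -1.11
tile 786.0 [373.51526718 158.22900763] [[373.97503554 159.12840565]] (array([ 0.6374, -0.1845,  1.4291]), np.float64(0.115))
```

Tile confirmed in the tray, about 4 mm off centre. Lowering the steel weight.

>>> play_rows(rows=[[[0.001, 0.02, 0], [0, 0, 0.3]], [[0.001, 0.04, 0], [0, 0, 0.3]], [[0.001, 0.055, 0], [0, 0, 0.3]], [[0.001, 0.064, 0], [0, 0, 0.3]], [[0.001, 0.068, 0], [0, 0, 0.3]], [[0.001, 0.071, 0], [0, 0, 0.3]], [[0.001, 0.073, 0], [0, 0, 0.3]], [[0.001, 0.074, 0], [0, 0, 0.3]], [[0.001, 0.075, 0], [0, 0, 0.3]], [[0.001, 0.075, 0], [0, 0, 0.3]]])

```text
time_s: 34.75
tool_pos: [0.4523, 0.23, 0.0463]
ee_rot: [0.707, -0.705, 0.035, -0.036]
wrist_force: [0.7, -0.4, -4.4]
width: 0.0562
```

>>> play_rows(rows=[[[0, 0.0005, 0], [0, 0, 0]], [[0, 0.001, 0], [0, 0, 0]], [[0, 0.0015, 0], [0, 0, 0]], [[0, 0.0015, 0], [0, 0, 0]], [[0, 0.0015, 0], [0, 0, 0]], [[0, 0.0015, 0], [0, 0, 0]], [[0, 0.0015, 0], [0, 0, 0]], [[0, 0.0015, 0], [0, 0, 0]], [[0, 0.0015, 0], [0, 0, 0]], [[0, 0.0015, 0], [0, 0, 0]]])

```text
time_s: 35.75
tool_pos: [0.4523, 0.23, 0.0447]
ee_rot: [0.707, -0.705, 0.035, -0.036]
wrist_force: [-0.6, -0.5, -4.2]
width: 0.0566
```

>>> play_rows(rows=[[[-0.0025, 0, 0], [0, 0, 0]], [[-0.0025, 0.0005, 0], [0, 0, 0]], [[-0.0025, 0.001, 0], [0, 0, 0]], [[-0.0025, 0.0015, 0], [0, 0, 0]], [[-0.0025, 0.002, 0], [0, 0, 0]], [[-0.0025, 0.002, 0], [0, 0, 0]], [[-0.0025, 0.002, 0], [0, 0, 0]], [[-0.0025, 0.002, 0], [0, 0, 0]], [[-0.0025, 0.002, 0], [0, 0, 0]], [[-0.0025, 0.002, 0], [0, 0, 0]]])

```text
time_s: 36.75
tool_pos: [0.4498, 0.2303, 0.0432]
ee_rot: [0.707, -0.705, 0.035, -0.036]
wrist_force: [-4.6, -0.5, 4.9]
width: 0.0562
```

Contact with the pan: the force changed from -4.2 to +4.9 N. Releasing and rising.

>>> play_rows(rows=[[[0, 0, 0], [0, 0, 0]], [[0, 0, 0], [0, 0, 0]], [[0, 0, 0], [0, 0, 0]], [[0, 0, 0], [0, 0, 0]], [[0, 0, 0], [0, 0, 0]], [[0, 0, 0], [0, 0, 0]], [[0, 0, 0], [0, 0, 0]], [[0, -0.02, 0], [0, 0, 0]], [[0, -0.06, 0], [0, 0, 0]], [[0, -0.1, 0], [0, 0, 0]]], fingers=-1)

```text
time_s: 37.75
tool_pos: [0.4487, 0.2298, 0.1434]
ee_rot: [0.707, -0.706, 0.035, -0.036]
wrist_force: [0.7, -0.0, 0.7]
width: 0.0855
```

```bash
python3 - <<'E'
from h import *
go(.32,-.42,.2)
E
```

```text
shift [-0.0629 -0.0574 -0.6593] turn [-0.1 -0.   0. ] pos [0.4487 0.2298 0.1434] jaw 84.2 j6 -1.11
```

>>> play_rows(rows=[[[-0.01, -0.04, -0.01], [0, 4, 0]], [[-0.02, -0.057, -0.055], [0, 8, 0]], [[-0.03, -0.057, -0.1], [0, 12, 0]], [[-0.04, -0.057, -0.145], [0, 16, 0]], [[-0.05, -0.057, -0.19], [0, 20, 0]], [[-0.06, -0.057, -0.235], [0, 24, 0]], [[-0.063, -0.057, -0.28], [0, 28, 0]], [[-0.063, -0.057, -0.325], [0, 30, 0]], [[-0.063, -0.057, -0.37], [0, 30, 0]], [[-0.063, -0.057, -0.41], [0, 30, 0]]])

```text
time_s: 38.75
tool_pos: [0.3442, -0.1739, 0.2002]
ee_rot: [0.673, -0.673, 0.217, -0.218]
wrist_force: [0.6, 1.2, 0.1]
width: 0.0851
```

```bash
python3 - <<'E'
from h import *
P=get_image("top");S=get_image("side")
save(P,"t10.png",(130,110,430,310),2.66)
for q,V,z,x0,y in[("steel_weight_mid",verts("c",.06,0,.022),.036,(.449,.23),0),
 ("colour_tile_mid",verts("r",.058,.058,.022),.003,(.637,-.185),1.43),
 ("brass_weight_mid",verts("c",.032,0,.03),.003,(.442,.02),0),
 ("glass_block_mid",verts("r",.044,.026,.016),.020,(.635,-.007),2.75),
 ("jar_blue_mid",verts("c",.034,0,.042),0,(.5595,.12),0),("jar_white_mid",verts("c",.034,0,.042),0,(.555,-.115),0)]:
  for p in(P,S):
    m=mask(p,q,w2px(p,[*x0,z+.01])[0])
    if m is not None: print(q,m.sum(),fit([(p,m)],V,z,x0,(y,)))
s=arm.read_state();print(s["tool_pos"],s["width"],s["time_s"])
E
```

```text
steel_weight_mid 826.0 (array([ 0.4495,  0.2308, -0.1457]), np.float64(0.1))
steel_weight_mid 301.0 (array([0.4481, 0.227 , 0.2683]), np.float64(0.15))
colour_tile_mid 793.0 (array([ 0.6361, -0.1846,  1.4491]), np.float64(0.11))
colour_tile_mid 702.0 (array([ 0.6346, -0.1863,  1.4115]), np.float64(0.099))
brass_weight_mid 216.0 (array([0.4416, 0.0212, 0.2209]), np.float64(0.162))
brass_weight_mid 185.0 (array([0.4414, 0.0187, 0.3201]), np.float64(0.174))
glass_block_mid 335.0 (array([ 0.6342, -0.007 ,  2.6555]), np.float64(0.077))
glass_block_mid 233.0 (array([ 0.6339, -0.014 ,  2.7573]), np.float64(0.116))
jar_blue_mid 270.0 (array([0.5599, 0.1194, 0.3016]), np.float64(0.213))
jar_blue_mid 206.0 (array([0.5584, 0.1198, 0.2122]), np.float64(0.205))
jar_white_mid 266.0 (array([ 0.556 , -0.1164,  0.3964]), np.float64(0.174))
jar_white_mid 287.0 (array([ 0.5549, -0.1159,  0.2172]), np.float64(0.185))
[ 0.34506395 -0.17142131  0.19993228] 0.08566796691103697 39.45
```

View pics/t10.png

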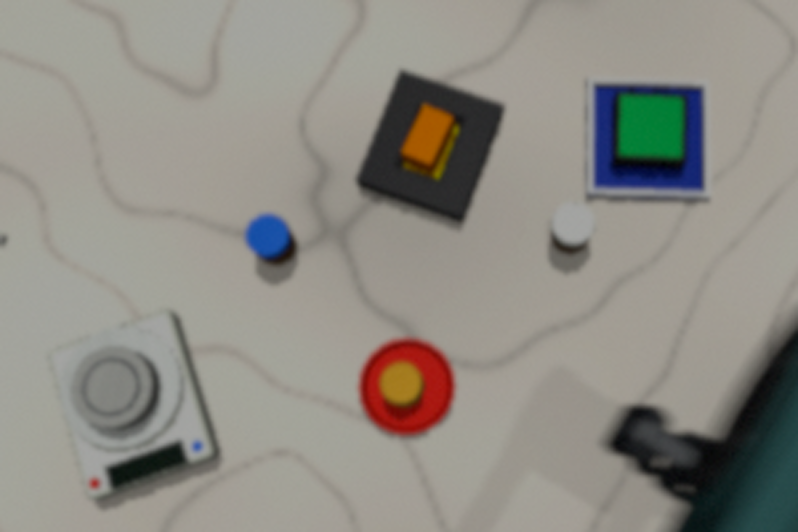

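Every piece shows on its place: steel on the pan (173,257), tile in the tray (374,157), brass in the dish (281,254), glass in the cutout (291,161). The jars haven't moved and the gripper is open and clear of everything. Handing in.

```bash
python3 -c "
from bench import ticket
print(ticket.finish_job())"
```

```text
the job is handed in; nothing more can be done
None
```

I took both stacks apart upper piece first and set all four pieces on their places. I handed the job in at about 39 s, with the gripper open and clear of everything; no verdict came back.

The last pictures from both cameras gave these horizontal offsets, with nothing dropped or tipped over:

| Piece | Offset from its place | Limit |
|---|---|---|
| Steel weight on the pan | 1 mm (top), 3 mm (side) | 15 mm |
| Colour tile in the tray | 1–3 mm | 24 mm |
| Brass weight in the dish | 1–2 mm | 20 mm |
| Glass block in the cutout | 1 mm (top), 6 mm (side); yaw within 0.1 rad | 8 mm, 0.3 rad |
| Two jars, from where they stood | 1–2 mm | 30 mm |

- **Glass block:** The two cameras disagree about it. My fit used only the part standing out of the foam, and the side camera also sees lower down its near face. I took that as a fitting error and the block as fully home, but I did not measure its height separately.
- **Tile grip:** The first grip was too high, so I opened and regripped lower before lifting.
- **Tile fit:** One fit of the tile found no overlap while it should have been in the tray; the later ones agreed.
- **Finger width:** It read 2–4 mm under the true size on every piece, without trouble.

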